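# Close up the board curing box

## Robot

A 7-joint arm with a two-finger parallel gripper is mounted at the origin on the work surface. World frame = base frame: x ahead of the robot, y to its left, z up, the work surface at z = 0. Lengths are in mm, angles in degrees, forces in N, time in s.
With the tool pointing down it reaches from about 400 to 850 mm from the base axis. Payload 10.4 kg.
Tool frame: the origin (TCP) lies midway between the tips of the shut fingers; the grasp point (between the pads) lies 19 mm behind it; y points along the fingers, x is the direction in which the jaws open and shut, and the axes are right-handed (so a half turn about y gives the same grasp; the last joint's range is limited). The gripper opens to 87 mm and grips with 3 to 60 N. Pads are 19 mm wide; open, the fingers measure 117 mm over their backs; the gripper's body (75 mm by 190 mm) begins 51 mm behind the grasp point.
Start: joints at [-78.53, 19.034, -3.707, 83.658, 1.238, 77.344, -5.071], TCP at [138.085, 609.579, 199.476] pointing down, gripper open.
Joint ranges: [-148.97, 148.97], [-28.65, 121.19], [-84.17, 76.75], [9.2, 138.47], [-72.65, 252.65], [3.7, 117.97], [-149.18, 149.18]. Speed limits (degrees/s): [127.2, 127.2, 159.86, 159.86, 180, 180, 180].

## Interface

Orientations are given as a 3x3 rotation matrix whose columns are the frame's x, y, z axes.
In Python, from plant import r, eyes gives the robot as it stands. Calls block until the motion is done:
- r.movep(position, orientation): joint-space move of the TCP to a pose.
- r.servo_line(position, rot=None, speed=150, force_limit=None): straight line of the TCP; rot=None keeps the orientation; speed is the mean speed in mm/s. With force_limit (N) it stops when the force on the tool has changed by that much, and returns True; else False.
- r.move_j(angles): joint-space move.
- r.gripper_open() and r.grasp(): open the fingers fully, or close them until they stop; the grip force is fixed at half the most.
- r.wait(seconds).
- r.inverse_kinematics(position, orientation): joint angles nearest the present ones, or None.
- eyes.read_camera(name): name is "side" or "top"; returns the picture (420x560x3 uint8, red, green, blue); there is no depth.
- eyes.camera_info(name): a dict with "fx", "fy", "cx", "cy" (pixels), "xyz" and "orientation" of the camera in the world. Camera axes: x right, y up, looking along -z (the intrinsics and any distortion apply to the point x, -y, -z); pixel columns grow to the right and rows downward; lengths in mm; the calibration is good to about 2 mm. A picture is of the moment at which its call begins. camera_info takes no time and is no camera call.
A pose or a line that the arm cannot do raises r.MotionError and nothing moves.
- r.hand_in(): hands the job in, once; it reports no verdict.
Readings, each from a call of its own:
- r.current_t(): time.
- r.current_qpos(): joint angles.
- r.current_joint_vel(): joint speeds.
- r.current_joint_efforts(): joint torques, N m.
- r.current_tcp_pos(): TCP position.
- r.current_ee_rot(): TCP orientation.
- r.current_force(): force on the tool from outside, world axes, zero at the start.
- r.current_wrist_torque(): the same for the moment, N m.
- r.current_width(): finger opening in mm.
Only numpy, scipy, OpenCV 4.12 (cv2) and the standard library are available. Lean on these libraries where they do the work, as an engineer would, in place of code of your own. Each camera call takes 0.05 s, during which the arm holds its last target. There are 200 camera calls.

## Task

Close up the small curing box: first pick or move whatever is standing in front of it in the way of its door well clear of the door's swing, left standing upright on the bench; then slide the protruding board tray fully in to its stop; and only then push the door shut until it clicks home on its catch. Knock nothing over, and leave the tools, boards and dish around it where they are.

Things in the scene. Friction and masses are not known exactly. Their poses are not given: they have to be found in the camera images.
- curebox: White and grey sheet-metal curing box, fixed on the bench: chamber 220 wide (y -110 to 110), 220 deep (x 0 to 220), 120 high, plus a grey control panel block 70 wide at y -180 to -110, as deep and high. Origin on the bench at the middle of the chamber's mouth; x points into the box (away from the robot), y left along the front, z up. The mouth faces -x.
- door (a joint): Upright white door, 205 wide, 14 thick, 8 to 118 mm above the bench, on a vertical hinge at the left of the mouth. Angle in rad: 0 shut and seated on its spring catch, growing as it swings out towards the robot (1.57: square to the front). At angle a it runs from the hinge in the box-frame direction (-sin a, -cos a). It stays where it is left.
- hinge (a point): Point on the door's hinge axis, 120 mm above the bench; in the box frame at x -13, y +105. The axis lies in the middle of the door's thickness. Shut, the door's outer face is 20 mm in front of the box's front plane.
- door_edge (a point): Top of the door's free edge, mid-thickness, 205 mm from the hinge axis, 118 mm above the bench. A steel finger pull runs the full height of this edge, 14 mm proud of the outer face over the last 12 mm of width; a small latch pin stands 24 mm off the inner face, 12 mm from the edge. The catch needs about 4 to 6 N here over the last 10 mm of travel, then holds the door shut.
- tray (a joint): Aluminium tray with a circuit board, sliding along the box's x axis through the mouth: how far it sticks out, in m; 0 fully in at its stop; starts 0.03 to 0.075. About 2 N friction; it stays where it is left.
- tray_front (a point): Middle of the top edge of the tray's upright front plate, on its outer face (facing the robot), 95 mm above the bench. The plate is 130 wide, 6 thick, 20 to 95 mm above the bench, square to the slide. Fully in, its outer face is 4 mm in front of the box front plane.
- spool: White spool of solder wire standing on its flange, 62 diameter, 60 high, 0.3 kg. Origin at the centre of its underside. One of spool, bottle and jar stands in the door's path (which one varies); the other two stand clear to the left and right.
- bottle: Amber bottle, 48 diameter, 95 high, narrower at the cap (top third). Origin at the centre of its underside.
- jar: Clear jar with black lid, 60 diameter, 70 high. Origin at the centre of its underside.
- pliers: Pliers with orange handles lying near the robot's left, 175 long, 60 wide, 17 high. Origin under the middle of the length. Leave alone.
- screwdriver: Screwdriver with orange handle lying near the robot's right, 200 long, 26 high. Origin under its middle. Leave alone.
- dish: Red round dish of screws standing on the roof of the curing box, 80 diameter, 18 high. Origin at the centre of its underside. Leave alone.
- board: Loose green circuit board lying far to the left, 120 x 85 x 14. Origin under its centre. Leave alone.
- shell: Blue plastic half-shell of a toy guitar lying far to the right, body 200 x 150 x 35 with a neck to 240 mm along its x. Origin under the body's centre. Leave alone.
- meter: Yellow multimeter lying in front of the box's control panel, just outside the door's swing, its length along its x axis, 160 x 80 x 43. Origin under its centre. Leave alone.
Mind the look-alikes: they are no part of the job. Leave any pink or purple look-alike of the bottle alone. What is shaped like the jar but green is not meant.

How it is judged (in metres and radians):
On the way, in this order (a step that is already met when the one before it is completed fails the run):
1. With the door still wide open (over 1.0 rad), spool, bottle and jar all stand upright on the bench with their centres more than 235 mm from the hinge axis (horizontal distance between each of spool, bottle, jar and hinge above 0.235 m and value of joint door above 1 rad and angle between each of spool, bottle, jar's own z axis and vertical below 0.12 rad and height (world z) of each of spool, bottle, jar below 0.012 m), for 0.2 s.
2. The tray is in at its stop (within 5 mm) while the door is still open (over 0.6 rad) (value of joint tray below 0.005 m and value of joint door above 0.6 rad), for 0.2 s.
At the end, for the whole second after the job is handed in: Door shut on its catch (under 0.02 rad) and still; tray within 5 mm of its stop; spool, bottle and jar upright (0.12 rad) and still on the bench, centres over 235 mm from the hinge axis; pliers, screwdriver, dish, board, shell and meter within 40 mm of their starts (value of joint door below 0.02 rad and value of joint tray below 0.005 m and velocity of joint door below 0.05 rad/s and horizontal distance between each of spool, bottle, jar and hinge above 0.235 m and angle between each of spool, bottle, jar's own z axis and vertical below 0.12 rad and height (world z) of each of spool, bottle, jar below 0.012 m and linear speed of each of spool, bottle, jar below 0.03 m/s and distance of each of pliers, screwdriver, dish, board, shell, meter from where it was at the start of the episode below 0.04 m); the robot touches nothing.
It fails at once if The spool, bottle or jar is knocked over (tilted over 0.7 rad) (angle between any of spool, bottle, jar's own z axis and vertical above 0.7 rad).
It fails at once if Pliers, screwdriver, dish, board, shell or meter is shifted by more than 40 mm (distance of any of pliers, screwdriver, dish, board, shell, meter from where it was at the start of the episode above 0.04 m).
It also fails if it takes over 58 s, if anything falls off the work surface, if the arm or the gripper's body presses on something with over 40 N, if the wrist force passes 120 N, or if a joint passes its speed limit or range.

## Working session

There is one attempt and no reset: what is moved stays moved. The work goes in short steps, each a Python script; the robot and the scene stay as the last script left them, time stands still between calls to the robot, and variables do not carry over. Pictures are saved under pics/ and viewed, about 8 in all and at most 12, crops included, and the job is handed in when it is done.

```bash
ls; mkdir -p pics; python3 - <<'E'
from plant import r,eyes
import cv2
for n in("top","side"):
    im=eyes.read_camera(n); cv2.imwrite(f"pics/{n}0.png",im[:,:,::-1]); print(n,eyes.camera_info(n))
print(r.current_t(),r.current_ee_rot())
E
```

```text
pics
top {'fx': 390.4018658985276, 'fy': 390.4018658985276, 'cx': 283.0782328762191, 'cy': 213.92429308924477, 'xyz': array([ 459.68844891,  -24.57171799, 1405.4616415 ]), 'orientation': array([[ 0.00348137,  0.9973127 , -0.07317966],
       [-0.99998995,  0.00326539, -0.00307082],
       [-0.00282361,  0.07318962,  0.99731405]])}
side {'fx': 403.37056618155003, 'fy': 403.37056618155003, 'cx': 279.75699147089114, 'cy': 207.73914769096066, 'xyz': array([ 288.23697536, -914.54644322,  830.272435  ]), 'orientation': array([[ 0.96672875,  0.14743361, -0.20904272],
       [-0.25520966,  0.61154452, -0.74892011],
       [ 0.01742293,  0.77735232,  0.62882415]])}
0.1 [[ 2.20914933e-01 -2.13495824e-04 -9.75293057e-01]
 [ 9.75292274e-01 -1.23756086e-03  2.20915026e-01]
 [-1.25414895e-03 -9.99999211e-01 -6.51748459e-05]]
```

View pics/top0.png

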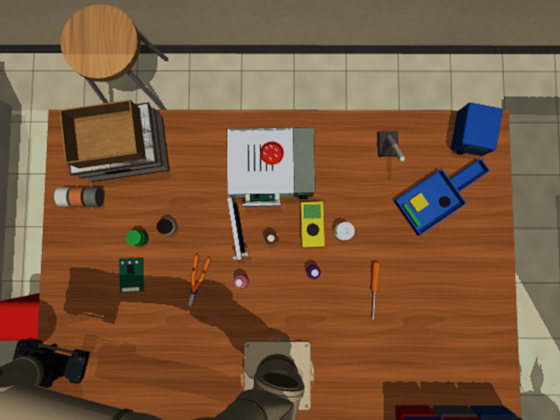

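View pics/side0.png

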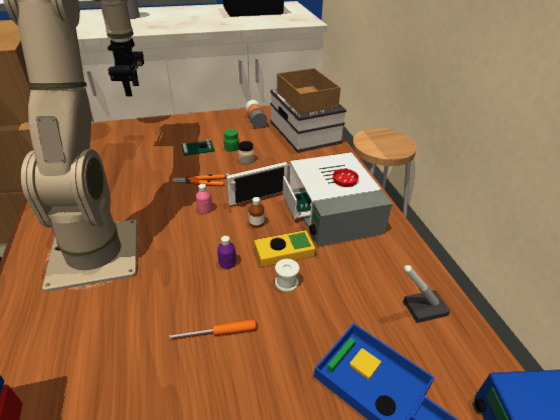

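The top view shows the box at about (270,160) with its mouth towards the robot. The door runs from about (230,197) to (240,258), and the amber bottle at (270,238) stands in its path. The jar (166,226) and spool (344,231) are clear, and the pink (240,282) and purple (314,271) bottles are look-alikes. I'll enlarge this area to measure it.

```bash
cat > h.py <<'E'
import numpy as np,cv2
from plant import r,eyes
def ray(n,px):
    c=eyes.camera_info(n);d=np.array([(px[0]-c['cx'])/c['fx'],-(px[1]-c['cy'])/c['fy'],-1.])
    return np.array(c['xyz']),c['orientation']@d
def onz(n,px,z):
    o,d=ray(n,px);return o+d*(z-o[2])/d[2]
def proj(n,p):
    c=eyes.camera_info(n);q=c['orientation'].T@(np.array(p,float)-c['xyz'])
    return np.array([c['cx']+c['fx']*q[0]/-q[2],c['cy']-c['fy']*q[1]/-q[2]])
def two(pt,ps):
    o1,d1=ray('top',pt);o2,d2=ray('side',ps)
    s=np.linalg.lstsq(np.c_[d1,-d2],o2-o1,rcond=None)[0]
    a,b=o1+d1*s[0],o2+d2*s[1];return (a+b)/2,np.linalg.norm(a-b)
E
python3 - <<'E'
import cv2
a=cv2.imread('pics/top0.png')[115:290,215:365];b=cv2.imread('pics/side0.png')[150:290,180:400]
cv2.imwrite('pics/t1.png',cv2.resize(a,None,fx=3.4,fy=3.4,interpolation=cv2.INTER_CUBIC))
cv2.imwrite('pics/s1.png',cv2.resize(b,None,fx=3.6,fy=3.6,interpolation=cv2.INTER_CUBIC))
E
```

```text
(no output)
```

View pics/t1.png

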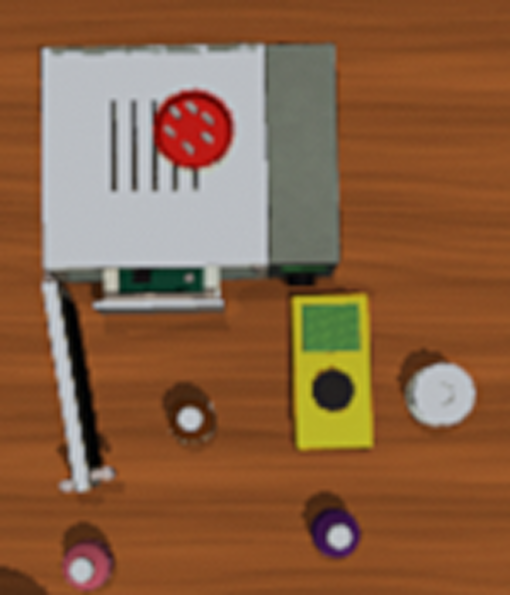

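View pics/s1.png

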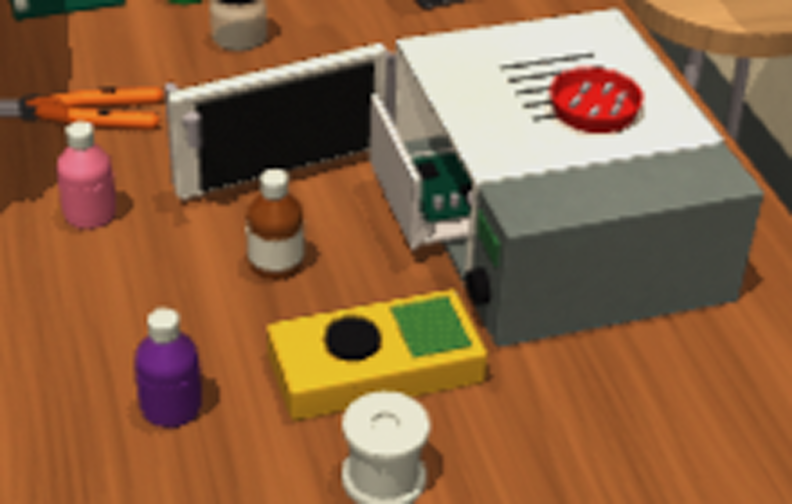

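The crops confirm it: roof front corners at crop (43,270) and (338,264), door top from (50,285) to (82,487), tray plate outer top edge from (97,308) to (222,305), bottle cap at (190,418). Now to compute positions.

```bash
python3 - <<'E'
from h import *
np.set_printoptions(precision=1,suppress=True)
T=lambda x,y:(215+(x-1.2)/3.4,115+(y-1.2)/3.4); S=lambda x,y:(180+(x-1.3)/3.6,150+(y-1.3)/3.6)
for n,p,z in[('FL',(43,270),120),('FR',(338,264),120),('BL',(42,46),120),('BR',(335,45),120),('hingetop',(50,285),118),('edge',(82,487),118),('tl',(97,308),95),('tr',(222,305),95),('cap',(190,418),95),('spool',(441,394),60),('pink',(80,569),95),('purple',(340,537),95)]:
    print(n,onz('top',T(*p),z))
for n,p,z in[('FL',(397,40),120),('FR',(507,237),120),('BR',(762,195),120),('edge',(176,93),118),('hinge',(383,50),118),('trayL',(373,97),95),('trayR',(410,185),95),('cap',(275,176),95),('purple',(163,316),95)]:
    print('side',n,onz('side',S(*p),z))
print(two(T(190,418),S(275,177)))
for n,m in (('jar',(166,226)),):print(onz('top',m,70))
# meter corners
for p in[(292,296),(368,293),(373,447),(298,450)]:print('meter',onz('top',T(*p),43))
E
```

```text
FL [619.4 164.6 120. ]
FR [ 626.2 -123.   120. ]
BL [842.  168.6 120. ]
BR [ 843.8 -120.6  120. ]
hingetop [605.  157.8 118. ]
edge [409.1 124.3 118. ]
tl [584.8 114.1  95. ]
tr [588.2  -9.8  95. ]
cap [476.2  21.2  95. ]
spool [ 501.8 -231.6   60. ]
pink [328.4 127.9  95. ]
purple [ 360.4 -126.3   95. ]
side FL [619.1 160.1 120. ]
side FR [ 624.4 -127.4  120. ]
side BR [ 838.8 -126.1  120. ]
side edge [411. 125. 118.]
side hinge [603.2 149.9 118. ]
side trayL [584.1 112.1  95. ]
side trayR [580.4 -17.8  95. ]
side cap [475.1  19.9  95. ]
side purple [ 359.5 -125.6   95. ]
(array([475.8,  21.4,  92.7]), np.float64(0.8652287521356201))
[514.9 380.4  70. ]
meter [602.8 -81.4  43. ]
meter [ 606.2 -159.8   43. ]
meter [ 447.9 -164.3   43. ]
meter [444.6 -87.6  43. ]
```

```bash
cat >> h.py <<'E'
def R(deg):
    a=np.radians(deg);c,s=np.cos(a),np.sin(a);return np.array([[c,0,-s],[s,0,c],[0,-1,0]])
TH=np.radians(1.2);O=np.array([621.5,52.5])
def W(x,y): # box -> world xy
    c,s=np.cos(TH),np.sin(TH);return O+np.array([c*x-s*y,s*x+c*y])
H=W(-13,105)
E
python3 - <<'E'
from h import *
for f in(0,180):print(f,[r.inverse_kinematics(np.array(p,float),R(f)) is not None for p in((476,21,250),(476,21,31),(420,-30,33),(540,52,65))], np.round(r.inverse_kinematics(np.array([476,21,250.]),R(f)),0))
f=0 if abs(r.inverse_kinematics(np.array([476,21,250.]),R(0))[6])<abs(r.inverse_kinematics(np.array([476,21,250.]),R(180))[6]) else 180
print(f)
r.movep(np.array([476,21,250.]),R(f))
r.servo_line(np.array([476,21,120.]))
print('hit',r.servo_line(np.array([476,21,31.]),speed=80,force_limit=8),r.current_tcp_pos())
r.grasp();print(r.current_width(),r.current_t())
cv2.imwrite('pics/g.png',cv2.resize(eyes.read_camera('side')[100:300,130:400,::-1],None,fx=2.5,fy=2.5))
E
```

```text
0 [True, True, True, True] [-48.  -4.  39. 102.   3.  81. -10.]AttributeError: 'NoneType' object has no attribute 'rint'

The above exception was the direct cause of the following exception:

Traceback (most recent call last):
TypeError: loop of ufunc does not support argument 0 of type NoneType which has no callable rint method
```

Orientation 0 works, so I'll use it.

```bash
python3 - <<'E'
from h import *
r.movep(np.array([476,21,250.]),R(0))
r.servo_line(np.array([476,21,120.]))
print('hit',r.servo_line(np.array([476,21,31.]),speed=80,force_limit=8),r.current_tcp_pos())
r.grasp();print(r.current_width(),r.current_t())
cv2.imwrite('pics/g.png',cv2.resize(eyes.read_camera('side')[100:300,130:400,::-1],None,fx=2.5,fy=2.5))
E
```

```text
hit False [476.38426811  21.04061957  31.43384159]
45.491850708449874 5.5833
```

View pics/g.png

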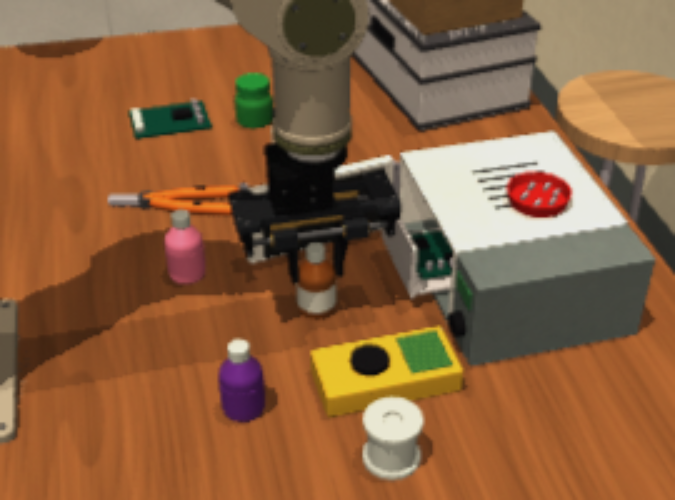

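The bottle is gripped upright at 45.5 mm, with the gripper's long side along the jaws and clear of the tray. Next I'll carry it to (420,-30).

```bash
python3 - <<'E'
from h import *
r.servo_line(np.array([476,21,75.]),speed=80);print(r.current_width())
r.servo_line(np.array([420,-30,75.]),speed=100)
print('touch',r.servo_line(np.array([420,-30,31.]),speed=40,force_limit=6),r.current_tcp_pos())
r.gripper_open()
r.servo_line(np.array([420,-30,140.]),speed=100)
r.movep(np.array([520,45,190.]),R(91.2))
r.grasp();print(r.current_t(),r.current_width())
a=eyes.read_camera('side')[100:300,130:400,::-1]
cv2.imwrite('pics/p.png',cv2.resize(a,None,fx=2.5,fy=2.5))
E
```

```text
45.70253599208267
touch True [419.72090717 -30.03806119  30.90881433]
13.5167 0.6367584610111482
```

View pics/p.png

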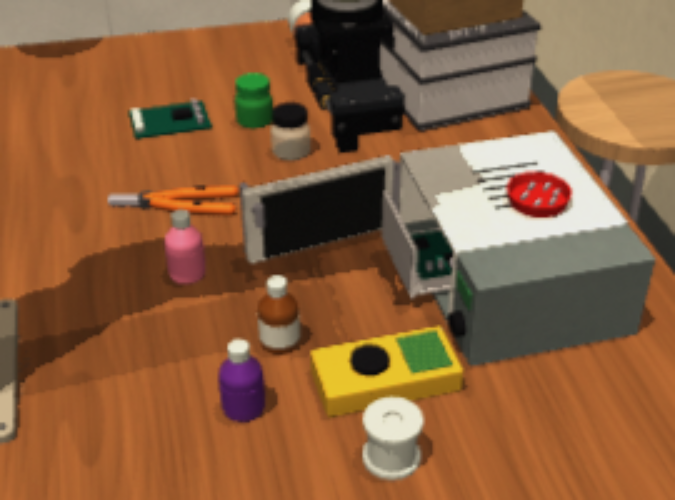

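The bottle now stands upright at crop (278,315), clear of the swing, with the door still wide open. Next is the tray.

```bash
python3 - <<'E'
from h import *
p=lambda x,z:np.r_[W(x,0),z]
r.servo_line(p(-85,160));r.servo_line(p(-85,65))
print('stop',r.servo_line(p(15,65),speed=40,force_limit=12),r.current_tcp_pos(),r.current_force())
r.wait(.3)
r.servo_line(p(-70,65),speed=100);r.servo_line(p(-70,200))
print(r.current_t())
r.movep(np.r_[H+[-140,160],200.],R(91.2)) 
cv2.imwrite('pics/q.png',cv2.resize(eyes.read_camera('top')[115:290,155:365,::-1],None,fx=3,fy=3,interpolation=2))
print(r.current_t())
E
```

```text
stop True [608.0973614   52.16027368  64.08284544] [-2.34081083  0.73074457  2.22703125]
18.4583
19.5917
```

View pics/q.png

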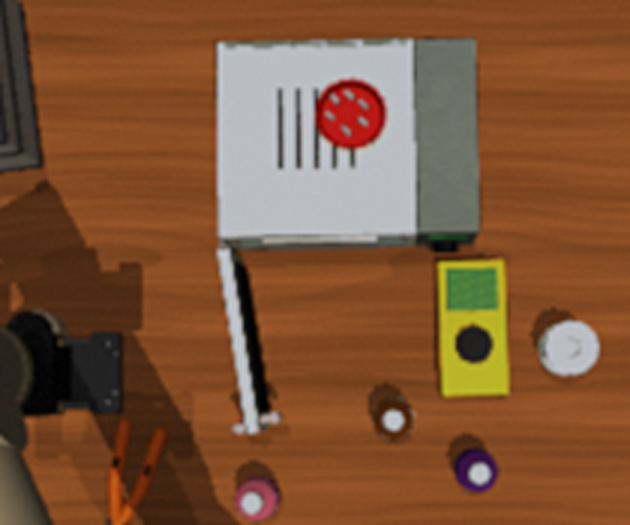

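The tray looks flush, with the plate strip at crop (320,238) hugging the front edge. The force read after the stop was low, so I'll push again harder to confirm the stop.

```bash
python3 - <<'E'
from h import *
p=lambda x,z:np.r_[W(x,0),z]
print(proj('top',p(-4,95)),proj('top',p(0,120)), 115+238/3)
r.movep(p(-70,200),R(91.2));r.servo_line(p(-70,65))
r.servo_line(p(-25,65),speed=80,force_limit=20)
print('stop',r.servo_line(p(20,65),speed=25,force_limit=25),r.current_tcp_pos(),r.current_force())
r.wait(.2);print(r.current_force(),r.current_tcp_pos())
r.servo_line(p(-70,65),speed=100);r.servo_line(p(-70,200))
print(r.current_t())
# door push IK check
for a in(1.425,1.0,.6,.3,0):
    d=np.array([-np.sin(a),-np.cos(a)]);n=np.array([-np.cos(a),np.sin(a)]) # along, outward (box)
    q=W(*(np.array([-13,105])+160*d+(7+40)*n))
    for f in (91.2,91.2-np.degrees(a),91.2+90-np.degrees(a)): print(round(a,2),q.round(),round(f),r.inverse_kinematics(np.r_[q,62.],R(f)) is not None)
E
```

```text
[261.54468394 195.65019183] [261.09230931 193.54694595] 194.33333333333331
stop True [607.98851528  52.16863794  64.17485334] [-2.07824661  0.02924571  1.5821893 ]
[-1.47902591 -0.15403935  0.59423744] [607.93617556  52.17388907  63.93372492]
25.2333
1.43 [441. 177.] 91 True
1.43 [441. 177.] 10 True
1.43 [441. 177.] 100 True
1.0 [447. 107.] 91 True
1.0 [447. 107.] 34 True
1.0 [447. 107.] 124 True
0.6 [479.  49.] 91 True
0.6 [479.  49.] 57 True
0.6 [479.  49.] 147 True
0.3 [517.  16.] 91 True
0.3 [517.  16.] 74 True
0.3 [517.  16.] 164 True
0 [563.  -4.] 91 True
0 [563.  -4.] 91 True
0 [563.  -4.] 181 True
```

Both pushes stopped at x = 608, so the tray is at its stop. Now the door, pushing its outer face along an arc with the fingers shut.

```bash
python3 - <<'E'
from h import *
def pose(a,off,z=62.,rad=160):
    d=np.array([-np.sin(a),-np.cos(a)]);n=np.array([-np.cos(a),np.sin(a)])
    return np.r_[W(*(np.array([-13,105])+rad*d+off*n)),z],R(91.2-np.degrees(a))
r.movep(*pose(1.425,55,200.));r.servo_line(*pose(1.425,55))
r.servo_line(*pose(1.425,24),speed=60,force_limit=15)
hit=False
for a in (1.3,1.1,.9,.7,.5,.3,.15):
    hit=r.servo_line(*pose(a,17),speed=80,force_limit=25)
    if hit: print('hit',a,r.current_tcp_pos());break
if not hit:
    print('end',r.servo_line(*pose(-.08,17),speed=40,force_limit=30),r.current_tcp_pos(),r.current_force(),'expect',pose(0,17)[0])
    r.wait(.3)
    r.servo_line(pose(0,80)[0],speed=80);r.servo_line(pose(0,80,220.)[0])
    r.movep(np.array([400,300,300.]),R(91.2))
print(r.current_t())
cv2.imwrite('pics/d.png',cv2.resize(eyes.read_camera('top')[115:290,155:365,::-1],None,fx=3,fy=3,interpolation=2))
cv2.imwrite('pics/e.png',cv2.resize(eyes.read_camera('side')[130:300,160:400,::-1],None,fx=3,fy=3,interpolation=2))
E
```

```text
end True [592.60491251  -2.76649469  60.92931154] [-2.38758364  1.01146402  1.35337703] expect [592.65841259  -3.11621019  62.        ]
36.825
```

View pics/d.png

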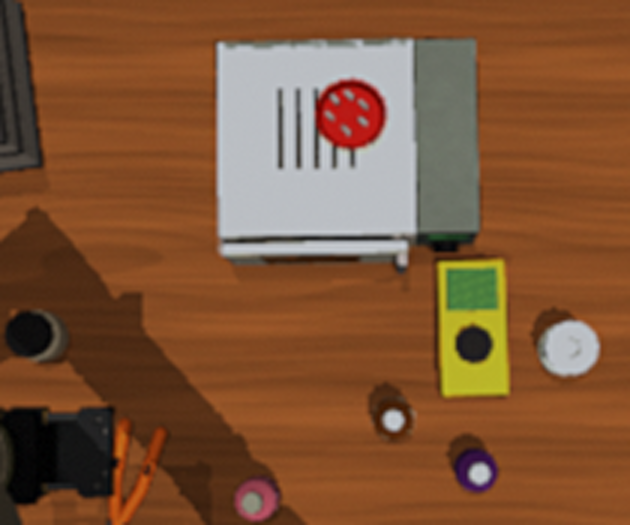

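View pics/e.png

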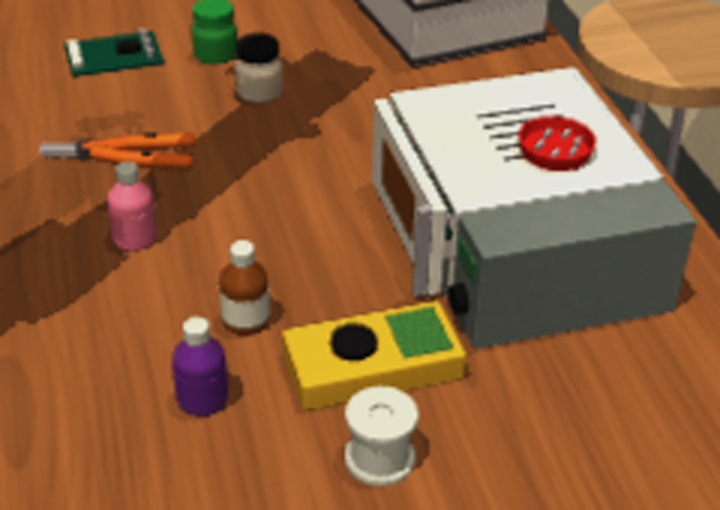

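The pictures show the door flush and parallel to the box front (top edge from crop (222,247) to (408,243)). The door stopped 16.5 mm in front of the tray's stop, against an expected 16, so it is within about 0.003 rad of shut. Nothing else has moved, and the arm is clear.

```bash
python3 -c "
from plant import r
r.hand_in();print(r.current_t())"
```

```text
the job is handed in; nothing more can be done
the job is handed in; nothing more can be done
```

The curing box is closed up and the job is handed in. The arm was finished and clear at 36.8 s of the 58 s allowed.

- **Bottle:** the amber bottle was the one in the door's way. I picked it up and stood it at about (420, -30), roughly 264 mm from the hinge by my measurements. The last pictures show it upright.
- **Tray:** I pushed it in to its stop. The force read after the first push was low (about 2 N), so I pushed again with a 25 N limit. Both pushes stopped at the same place, TCP x = 608.0 mm.
- **Door:** I swung it shut along an arc, and it stopped on a 30 N limit. The TCP was within 0.1 mm in x of the fully shut position I expected. Measured from the tray's stop, the door is about 0.5 mm from shut, or roughly 0.003 rad.
- **Surroundings:** in the last top and side pictures the meter, dish, spool and jar look unmoved. So do the pliers and board. The screwdriver and the guitar shell lay outside those crops, and the arm never went near them.

The only check that disagreed was the force: it read about 2 N after each stop, below the limits that had triggered. I could not read the door and tray joints directly, so their positions rest on the stop positions and the pictures.

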